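Move a row of reagent bottles to the other rack in reverse order

TASK

The measuring series is to be run backwards: move the four bottles from the white rack to the blue rack in reverse order, one to a place, so that the leftmost bottle of the white rack ends up rightmost in the blue rack, the second from the left second from the right, and so on (left and right as seen from the robot). Keep every bottle upright and set it down gently on the floor of its place without dropping it.

Things in the scene. Friction and masses are not known exactly. Their poses are not given: they have to be found in the camera images.
- white_rack: White rack, full at start, 316 x 112 mm. Fixed, left or right, turned up to 0.25 rad. Four square places in a row, 74 x 74 mm inside, walls 4 mm thick, wall tops at z = 24 mm, floors at z = 6 mm. Origin: on the worktop under the row's middle; y along the row (to the robot's left), x across it, away from the robot. Middles of places: x = 0, y = 117, 39, -39, -117 mm.
- blue_rack: Blue rack, empty at start, 316 x 112 mm. Fixed, left or right, turned up to 0.25 rad. Four square places in a row, 74 x 74 mm inside, walls 4 mm thick, wall tops at z = 24 mm, floors at z = 6 mm. Origin: on the worktop under the row's middle; y along the row (to the robot's left), x across it, away from the robot. Middles of places: x = 0, y = 117, 39, -39, -117 mm.
- red_bottle: Small squarish pink bottle with a red cap, 38 x 38 mm, 86 mm tall, about 90 g. The body's flat sides (38 mm apart, along its x and y axes) reach up to 70 mm; the round cap above is 30 mm wide. Starts upright in a place of the white rack behind its tag, turned up to 0.2 rad from the rack. Origin: centre of the underside, z up.
- green_bottle: Small squarish pale green bottle with a green cap, 38 x 38 mm, 86 mm tall, about 90 g. The body's flat sides (38 mm apart, along its x and y axes) reach up to 70 mm; the round cap above is 30 mm wide. Starts upright in a place of the white rack behind its tag, turned up to 0.2 rad from the rack. Origin: centre of the underside, z up.
- black_bottle: Amber-brown round dropper bottle with a black teat, 33 mm in diameter, 100 mm tall, about 50 g. The full-width body reaches up to about 55 mm, above it the shoulder narrows to the teat, 11 mm wide. Starts upright in a place of the white rack behind its tag, turned up to 0.2 rad from the rack. Origin: centre of the underside, z up.
- blue_bottle: Clear glass round bottle with a blue screw cap, 56 mm in diameter, 113 mm tall, about 200 g. The round cap, 42 mm in diameter, spans heights 75 to 112 mm; the body is below. Starts upright in a place of the white rack behind its tag, turned up to 0.2 rad from the rack. Origin: centre of the underside, z up.
- red_tag: Red flat tag, 18 x 40 x 3 mm, fixed on the white rack's ledge on the robot's side, in front of the place where the red-capped bottle starts; it still shows that place when the bottle is gone. The place's middle is 55 mm along the tag's +x. Origin: centre of underside; axes parallel to the rack's.
- green_tag: Green flat tag, 18 x 40 x 3 mm, fixed on the white rack's ledge on the robot's side, in front of the place where the green-capped bottle starts; it still shows that place when the bottle is gone. The place's middle is 55 mm along the tag's +x. Origin: centre of underside; axes parallel to the rack's.
- black_tag: Black flat tag, 18 x 40 x 3 mm, fixed on the white rack's ledge on the robot's side, in front of the place where the brown bottle with the black teat starts; it still shows that place when the bottle is gone. The place's middle is 55 mm along the tag's +x. Origin: centre of underside; axes parallel to the rack's.
- blue_tag: Blue flat tag, 18 x 40 x 3 mm, fixed on the white rack's ledge on the robot's side, in front of the place where the blue-capped glass bottle starts; it still shows that place when the bottle is gone. The place's middle is 55 mm along the tag's +x. Origin: centre of underside; axes parallel to the rack's.
Mind the look-alikes: they are no part of the job. What is shaped like the black_bottle but purple, turquoise or yellow is not meant.

How it is judged:
By the outcome, as a careful person would: the job done as asked, in the order asked, and still so for the second after the job is handed in, with the robot touching nothing.
It also fails if it takes over 102 s, if anything falls off the work surface, if the arm or the gripper's body presses on something with over 40 N, if the wrist force passes 120 N, or if a joint passes its speed limit or range.

ROBOT

A 6-joint arm with a two-finger parallel gripper is mounted at the origin on a cart in front of the work surface, level with it; the furniture and walls round the work are solid. World frame = base frame: x ahead of the robot, y to its left, z up, the work surface at z = 0. Lengths are in mm, angles in rad, forces in N, time in s.
With the tool pointing down it reaches from about 400 to 925 mm from the base axis. Payload 12.5 kg.
Tool frame: the origin (TCP) lies midway between the tips of the shut fingers; the grasp point (between the pads) lies 19 mm behind it (env.pinch_z is the z of the grasp point in the tool frame, in mm); z points along the fingers, y is the line along which they close (so a half turn about z gives the same grasp; the last joint's range is limited). The gripper opens to 95 mm and grips with 3 to 60 N. Pads are 20 mm wide; open, the fingers measure 119 mm over their backs; the gripper's body (75 mm by 180 mm) begins 59 mm behind the grasp point.
Start: joints at [-1.274, 0.491, 1.559, -0, 1.092, -0.106], TCP at [245.021, -574.988, 214.661] pointing down, gripper open.
Joint ranges: [-3.1, 3.1], [-0.84, 2.19], [0.05, 2.79], [-1.13, 4.28], [0.06, 2.93], [-2.69, 2.69]. Speed limits (rad/s): [2.22, 2.22, 2.79, 3.14, 3.14, 3.14].

INTERFACE

Orientations are given as [roll, pitch, yaw] about the fixed x, y, z axes, in that order (R = Rz(yaw) Ry(pitch) Rx(roll)).
In Python, from cell import env, eyes gives the robot as it stands.
- The arm moves only by the shell command python3 -m inch 'ROWS'. ROWS is JSON, a list of rows, each a list of 3 entries, a list of its own where there are three numbers: the shift along the tool's x, y, z in units of 60 mm (1.0 is 60 mm), then the turn about the tool's z in units of 5 degrees (1.0 is 5 degrees), then the closure, from -1 (fully open) to 1 (shut). In form: [[[tx, ty, tz], turn, claw], ...]. A call has exactly 10 rows; each row shifts and turns the commanded pose from where the row before left it, along the tool's axes as they then stand; what a row does not reach is not made up. A row lasts 1/8 s, in which the tool goes at most 62.5 mm and 10.7 degrees, less where a joint would pass 70% of its speed; a pose out of reach is approached as far as the arm can. A call is refused whole if a number of a shift passes 1 or a number of a turn 1, either way. A call with a gripper value outside its range is refused whole. The fingers move at their own pace and stop on an object; the grip force is fixed at half the most. Time passes only in rows, so rows that do not move let the fingers close, or fill a call up. It gives the time, the measured TCP pose, the force, the opening and the grip force at its end, in the units of the state.
- env.state(): the state, without advancing time (a new reading comes with each control period).
- eyes.read_camera(name): name is "scene" or "top" or "wrist"; returns a dict with "pixels" (420x560x3 uint8, red, green, blue), "fx", "fy", "cx", "cy" (pixels), "distortion" ([k1, k2, p1, p2, k3] as OpenCV has them; the pictures are not rectified), "extrinsics" (4x4, takes a point from world to camera coordinates). Camera axes: x right, y down, z forward; pixel columns grow to the right and rows downward; lengths in mm; the calibration is good to about 2 mm. A picture is of the moment at which its call begins. There is no depth.
- env.job_done(): hands the job in; it is judged then, once.
Trained networks look in a picture, given as the dict that the camera call returned (one of the last four; its "shot" number tells which), for a name from the list of things; names that differ only in an ending like _2 or _b are one class to them, and where a whole thing is asked for, a point or a joint stands for the part that bears it (a point fixed in the world has none). Each returns a list of dicts, best first, with "score" (0 to 1); they miss things now and then, are a little off and sometimes report something else, mostly with a low value. They report only what shows in the picture. A call takes as long as a camera call. They do not tell look-alikes from the thing itself.
- eyes.boxes_of(name, picture): "centre" ([row, column] in pixels, amid what is visible of it).
- eyes.cut_out(name, picture): "mask" (420x560 bool, what is visible of it) and "centre" ([row, column] in pixels, amid what is visible of it).
- eyes.spot_point(name, picture): "centre" ([row, column] in pixels: a listed point, or the origin of a listed thing).
The state is a dict: "t": time; "joints": joint angles; "qvel": joint speeds; "tau": joint torques, N m; "eef_pos": TCP position; "tcp_rot": TCP orientation; "ft_force": force on the tool from outside, world axes, zero at the start; "moment": the same for the moment, N m; "opening": opening from 0.0 (shut) to 1.0 (fully open); "grip_force": force on a finger pad.
Only numpy, scipy, OpenCV 4.12 (cv2) and the standard library are available. Lean on these libraries where they do the work, as an engineer would, in place of code of your own. Each camera call takes 0.05 s, during which the arm holds its last target. There are 200 camera calls.

## Working session

There is one attempt and no reset: what is moved stays moved. The work goes in short steps, Python scripts to look and compute and a shell command to move; the robot and the scene stay as the last step left them, time stands still between calls to the robot, and variables do not carry over. Pictures are saved under pics/ and viewed, at most 14 in all, crops included, and the job is handed in when it is done.

```bash
ls; mkdir -p pics; cat > h.py <<'E'
from cell import env, eyes
import numpy as np, cv2
def cam(n):
    return eyes.read_camera(n)
def save(p,f): cv2.imwrite('pics/'+f,p['pixels'][:,:,::-1])
def KD(p):
    return np.array([[p['fx'],0,p['cx']],[0,p['fy'],p['cy']],[0,0,1.]]),np.array(p['distortion'],float)
def ray(p,rc):
    K,D=KD(p); u=cv2.undistortPoints(np.array([[[rc[1],rc[0]]]],float),K,D)[0,0]
    E=np.array(p['extrinsics']);R=E[:3,:3];o=-R.T@E[:3,3];d=R.T@np.array([u[0],u[1],1]);return o,d/np.linalg.norm(d)
def onz(p,rc,z):
    o,d=ray(p,rc);return o+d*(z-o[2])/d[2]
def proj(p,X):
    K,D=KD(p);E=np.array(p['extrinsics']);r,_=cv2.Rodrigues(E[:3,:3])
    q=cv2.projectPoints(np.array(X,float).reshape(-1,3),r,E[:3,3],K,D)[0][:,0];return q[:,::-1]
def tri(rs):
    A=np.zeros((3,3));b=np.zeros(3)
    for o,d in rs:
        M=np.eye(3)-np.outer(d,d);A+=M;b+=M@o
    X=np.linalg.solve(A,b);return X,[float(np.linalg.norm((np.eye(3)-np.outer(d,d))@(X-o))) for o,d in rs]
E
python3 - <<'E'
from h import *
np.set_printoptions(precision=1,suppress=True)
N=['white_rack','blue_rack','red_bottle','green_bottle','black_bottle','blue_bottle','red_tag','green_tag','black_tag','blue_tag']
P={c:cam(c) for c in('scene','top')}
for c,p in P.items(): save(p,c+'0.png')
for n in N:
    for c,p in P.items():
        print(n,c,[(np.round(d['centre']).tolist(),round(d['score'],2),onz(p,d['centre'],0 if 'rack' in n else 6)[:2].round().tolist()) for d in eyes.spot_point(n,p)[:5]])
s=env.state();print(s['eef_pos'],s['tcp_rot'],env.pinch_z)
E
```

```text
pics
white_rack scene [([247.0, 336.0], 0.55, [498.0, -228.0])]
white_rack top [([212.0, 364.0], 0.61, [506.0, -234.0]), ([215.0, 378.0], 0.19, [500.0, -270.0])]
blue_rack scene [([180.0, 243.0], 0.75, [552.0, 212.0]), ([261.0, 335.0], 0.69, [452.0, -266.0])]
blue_rack top [([198.0, 189.0], 0.64, [537.0, 216.0]), ([241.0, 379.0], 0.27, [432.0, -272.0])]
red_bottle scene [([239.0, 324.0], 0.89, [495.0, -190.0])]
red_bottle top [([216.0, 349.0], 0.76, [497.0, -192.0])]
green_bottle scene [([249.0, 336.0], 0.68, [485.0, -240.0]), ([228.0, 302.0], 0.57, [490.0, -115.0])]
green_bottle top [([218.0, 321.0], 0.6, [490.0, -121.0])]
black_bottle scene [([270.0, 303.0], 0.78, [367.0, -245.0]), ([220.0, 329.0], 0.71, [570.0, -137.0]), ([254.0, 349.0], 0.59, [494.0, -275.0])]
black_bottle top [([175.0, 387.0], 0.75, [603.0, -293.0]), ([217.0, 377.0], 0.58, [494.0, -265.0]), ([181.0, 362.0], 0.47, [588.0, -225.0]), ([261.0, 363.0], 0.46, [383.0, -229.0]), ([180.0, 326.0], 0.45, [588.0, -133.0])]
blue_bottle scene [([265.0, 368.0], 0.77, [494.0, -334.0])]
blue_bottle top [([218.0, 408.0], 0.56, [494.0, -345.0]), ([216.0, 348.0], 0.22, [495.0, -189.0])]
red_tag scene [([246.0, 310.0], 0.5, [448.0, -188.0])]
red_tag top [([238.0, 348.0], 0.66, [440.0, -190.0]), ([196.0, 188.0], 0.62, [540.0, 216.0])]
green_tag scene [([184.0, 240.0], 0.66, [523.0, 193.0]), ([239.0, 289.0], 0.62, [430.0, -128.0])]
green_tag top [([238.0, 317.0], 0.41, [440.0, -112.0])]
black_tag scene [([261.0, 330.0], 0.65, [439.0, -265.0])]
black_tag top [([241.0, 379.0], 0.66, [434.0, -270.0])]
blue_tag scene [([280.0, 356.0], 0.5, [431.0, -352.0])]
blue_tag top [([239.0, 410.0], 0.45, [439.0, -351.0])]
[ 245.  -575.   214.7] [3.1 0.  0.4] -18.8
```

View pics/top0.png

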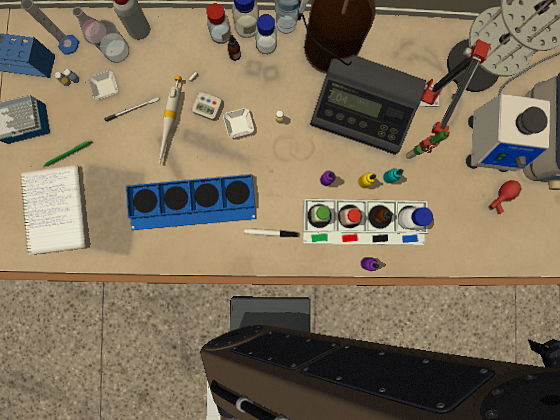

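View pics/scene0.png

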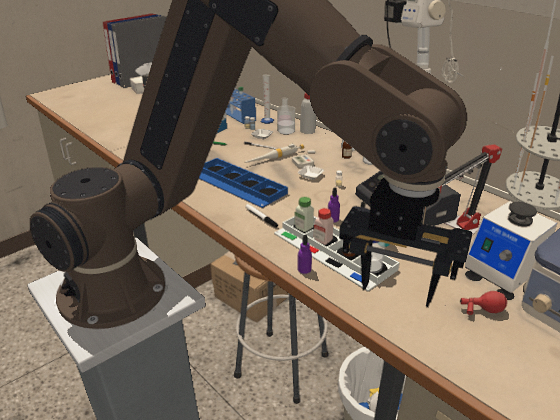

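Top view, from the left: the green cap is at (col 318, row 214), red at (350,215), the amber bottle with black teat at (380,215), and blue at (420,217). The blue rack's dark places are at cols 145, 176, 206 and 237. Dropper-shaped candidates are purple (328,178), yellow (368,180), turquoise (394,175), purple (372,264) and amber (380,215). Only the amber-brown one, in the white rack behind the black tag, fits. I'll confirm it in a crop.

```bash
python3 - <<'E'
from h import *
np.set_printoptions(precision=1,suppress=True)
P={c:cam(c) for c in('scene','top')}
t=P['top'];px=t['pixels']
crop=px[165:255,290:445,::-1];cv2.imwrite('pics/crop1.png',cv2.resize(crop,None,fx=5,fy=5,interpolation=cv2.INTER_CUBIC))
def blobs(px,lo,hi,box,mina):
    h=cv2.cvtColor(px,cv2.COLOR_RGB2HSV);m=cv2.inRange(h,np.array(lo),np.array(hi))
    z=np.zeros_like(m);z[box[0]:box[1],box[2]:box[3]]=m[box[0]:box[1],box[2]:box[3]]
    n,l,s,c=cv2.connectedComponentsWithStats(z)
    return sorted([(float(c[i][1]),float(c[i][0]),int(s[i][4])) for i in range(1,n) if s[i][4]>=mina],key=lambda b:b[1])
D={}
D['top']=blobs(px,(0,0,0),(180,255,60),(170,225,125,258),150)
D['scene']=blobs(P['scene']['pixels'],(0,0,0),(180,255,60),(150,210,195,290),60)
for c in D:
    print(c,'discs',[(np.round(b,1).tolist(),onz(P[c],b,6)[:2].round(1).tolist()) for b in D[c]])
if len(D['top'])==len(D['scene']):
    for a,b in zip(D['top'],D['scene']): print(tri([ray(t,a),ray(P['scene'],b)]))
for nm,lo,hi in(('green',(50,100,60),(85,255,255)),('red',(0,120,60),(8,255,255)),('red2',(172,120,60),(180,255,255)),('blue',(100,120,50),(125,255,255)),('blk',(0,0,0),(180,255,70))):
    for c,box in(('top',(195,246,300,440)),('scene',(190,295,270,400))):
        print(nm,c,[(np.round(b,1).tolist(),onz(P[c],b,9)[:2].round(1).tolist(),onz(P[c],b,86)[:2].round(1).tolist(),onz(P[c],b,112)[:2].round(1).tolist()) for b in blobs(P[c]['pixels'],lo,hi,box,20)])
E
```

```text
top discs [([200.5, 144.6, 435.0], [527.2, 326.2]), ([197.8, 175.5, 438.0], [535.4, 248.1]), ([194.8, 206.1, 443.0], [544.0, 171.1]), ([192.1, 236.9, 436.0], [552.3, 93.5])]
scene discs [([161.9, 199.3, 270.0], [520.0, 408.6]), ([175.2, 231.6, 66.0], [539.9, 255.1]), ([182.8, 249.1, 75.0], [547.8, 176.7]), ([190.9, 268.1, 86.0], [556.7, 97.6])]
(array([503.1, 331.4,  37.6]), [26.113104722665092, 26.11310472266479])
(array([534.6, 247.1,  10.8]), [0.35899335168491375, 0.358993351684936])
(array([543.4, 170.6,  10. ]), [0.23224596259700608, 0.23224596259687494])
(array([552.2,  92.9,   9.6]), [0.44180790294751, 0.44180790294741934])
green top [([237.3, 319.0, 97.0], [440.8, -115.7], [440.6, -105.7], [440.5, -102.3]), ([212.7, 322.4, 89.0], [503.2, -123.9], [498.0, -113.1], [496.2, -109.5])]
green scene [([235.3, 288.8, 52.0], [438.7, -119.9], [361.5, -203.3], [335.4, -231.5]), ([201.7, 304.3, 68.0], [587.0, -24.9], [493.8, -118.5], [462.3, -150.2])]
red top [([237.6, 349.3, 101.0], [441.0, -193.0], [440.7, -176.8], [440.6, -171.3]), ([215.0, 354.0, 140.0], [498.6, -205.0], [493.7, -187
[... 1122 characters left out ...]
 [488.2, -322.9])]
blk scene [([287.6, 271.3, 45.0], [270.2, -244.5], [211.2, -314.5], [191.2, -338.1]), ([191.4, 272.6, 27.0], [560.8, 81.9], [470.5, -23.2], [440.0, -58.7]), ([223.4, 273.0, 41.0], [446.4, -50.0], [368.4, -141.0], [342.0, -171.7]), ([239.7, 304.7, 43.0], [454.5, -161.9], [375.6, -240.7], [348.9, -267.4]), ([240.7, 331.7, 42.0], [500.9, -211.1], [417.0, -284.7], [388.7, -309.5]), ([262.5, 333.3, 66.0], [437.6, -275.4], [360.6, -342.0], [334.5, -364.5]), ([192.9, 334.4, 27.0], [687.2, -49.2], [583.2, -140.2], [548.1, -170.9]), ([226.9, 370.8, 3358.0], [622.3, -238.4], [525.4, -309.1], [492.6, -332.9]), ([269.8, 381.4, 55.0], [498.2, -371.1], [414.6, -427.4], [386.4, -446.4])]
```

View pics/crop1.png

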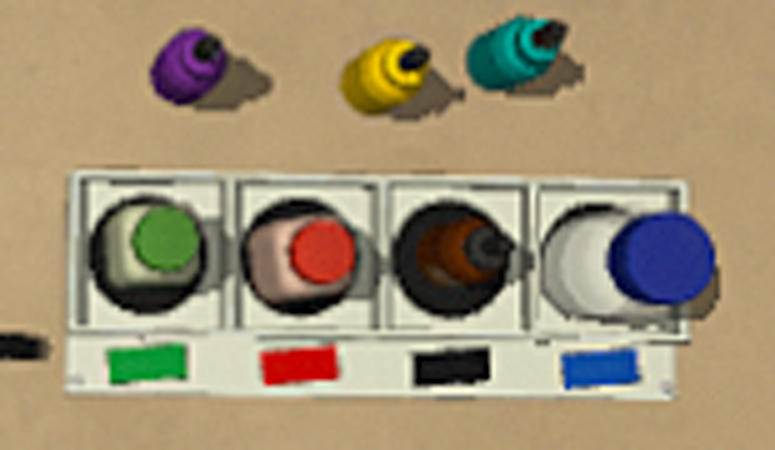

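The crop shows the amber-brown bottle with the black teat at crop (455,245), behind the black tag; the purple, yellow and turquoise ones stand outside the rack. The white rack's order from the left is green, red, black, blue. I'll turn the tool so the fingers close across the row and move closer.

```bash
python3 -m inch '[[[0.5,0,0],-1,-1],[[0.5,0,0],-1,-1],[[0.5,0,0],-1,-1],[[0.5,0,0],-1,-1],[[0.5,0,0],-1,-1],[[0.5,0,0],-1,-1],[[0.5,0,0],-1,-1],[[0.5,0,0],-1,-1],[[0.5,0,0],-1,-1],[[0.5,0,0],-1,-1]]'
python3 - <<'E'
from h import *
p=cam('wrist');save(p,'w1.png');E=np.array(p['extrinsics']);R=E[:3,:3]
print(-R.T@E[:3,3],R.T[:,2]); s=env.state();print(s['eef_pos'],s['tcp_rot'],s['joints'])
E
```

```text
t: 2.45
eef_pos: [448.9, -366.5, 214.6]
tcp_rot: [3.141, 0.0, 1.278]
ft_force: [0.7, -0.3, -0.5]
opening: 0.998
grip_force: 0.0
[ 469.14541705 -296.56629858  385.2648579 ] [-0.0740127  -0.24918678 -0.96562315]
[ 449.71252201 -363.70211149  214.73100307] [-3.14140010e+00 -9.66478739e-04  1.28393972e+00] [-7.94592393e-01  4.24711353e-01  1.67551208e+00  8.69722766e-04
  1.04200755e+00 -5.08174888e-01]
```

View pics/w1.png

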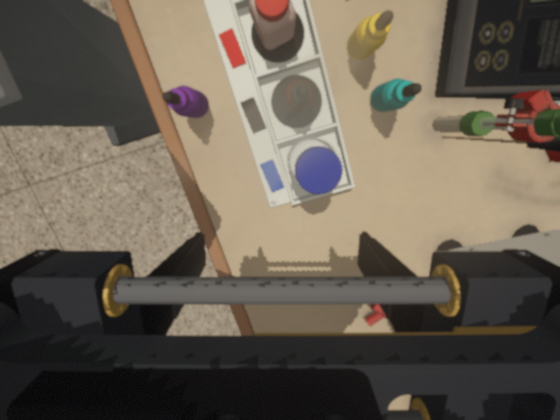

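The wrist view shows the red cap at (275,5), the brown bottle at (297,95) and the blue cap at (318,170), with the tags to their left. I'll finish the turn and move over the row.

```bash
python3 -m inch '[[[0,0.2,0],-1,-1],[[0.2,0.2,0],-1,-1],[[0.4,0.2,0],-1,-1],[[0.5,0,0],-0.3,-1],[[0.5,0,0],0,-1],[[0.4,0,0],0,-1],[[0.3,0,0],0,-1],[[0,0,0],0,-1],[[0,0,0],0,-1],[[0,0,0],0,-1]]'
cat > w.py <<'E'
from h import *
import sys
np.set_printoptions(precision=1,suppress=True)
p=cam('wrist');save(p,sys.argv[1])
s=env.state();print(s['eef_pos'],s['tcp_rot'])
h={'red':86,'green':86,'black':100,'blue':113}
for n in sys.argv[2:]:
    r=eyes.cut_out(n+'_bottle',p)[:4];q=eyes.spot_point(n+'_bottle',p)[:4]
    print(n,[(np.round(d['centre']).tolist(),round(d['score'],2),int(d['mask'].sum())) for d in r],'spot',[(np.round(d['centre'],1).tolist(),round(d['score'],2),onz(p,d['centre'],6)[:2].round(1).tolist()) for d in q])
E
python3 w.py w2.png green red black blue
```

```text
t: 3.75
eef_pos: [490.5, -238.0, 214.5]
tcp_rot: [3.142, 0.0, 1.563]
ft_force: [0.3, 0.4, 0.1]
opening: 0.999
grip_force: 0.0
[ 490.5 -237.9  214.5] [-3.1  0.   1.6]
green [([75.0, 289.0], 0.68, 1599)] spot [([83.4, 284.6], 0.81, [495.0, -114.2]), ([213.0, 241.7], 0.35, [436.6, -275.7]), ([257.6, 283.2], 0.34, [491.7, -341.1])]
red [([149.0, 283.0], 0.97, 1258)] spot [([144.9, 279.4], 0.74, [488.0, -186.6])]
black [([193.0, 187.0], 0.91, 993), ([184.0, 361.0], 0.85, 905), ([95.0, 371.0], 0.85, 1001), ([227.0, 362.0], 0.69, 550)] spot [([179.4, 353.6], 0.95, [584.1, -231.5]), ([208.5, 286.6], 0.88, [496.8, -269.9]), ([97.4, 362.6], 0.85, [589.7, -130.7]), ([186.4, 196.0], 0.71, [378.3, -238.9])]
blue [([270.0, 285.0], 0.9, 1880)] spot [([258.4, 285.4], 0.82, [494.8, -342.3]), ([207.2, 286.8], 0.52, [497.0, -268.2])]
```

View pics/w2.png

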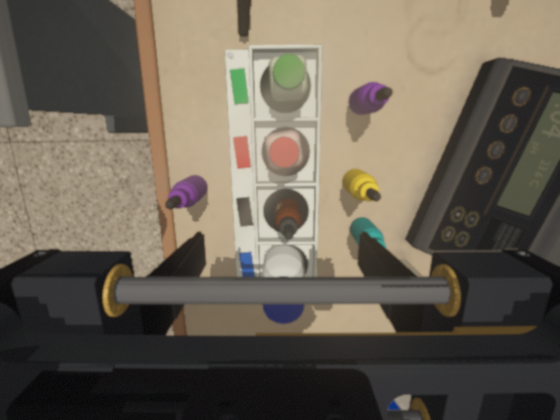

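The wrist view shows the green cap at (288,71), red (284,152), the teat (288,231), and the blue bottle partly hidden behind the gripper. I'll triangulate these against the top view and enlarge to check how far the bodies are turned.

```bash
python3 - <<'E'
from h import *
np.set_printoptions(precision=1,suppress=True)
w=cam('wrist');t=cam('top')
W={'green':(71.5,288.5),'red':(152,284.5),'black':(231,288)};T={'green':(212.6,323.2),'red':(215,354.4),'black':(214.4,388.2)}
hz={'green':92,'red':92,'black':106}
for n in W:
    print(n,*tri([ray(w,W[n]),ray(t,T[n])]),onz(w,W[n],hz[n]),onz(t,T[n],hz[n]))
# tags
for n,a,b in(('green',(87,239.5),(237.3,319)),('red',(152,242),(237.6,349.3)),('black',(212,245),(238.1,380.1))):
    print('tag',n,*tri([ray(w,a),ray(t,b)]))
c=w['pixels'][40:250,220:330,::-1];cv2.imwrite('pics/crop2.png',cv2.rotate(cv2.resize(c,None,fx=3.8,fy=3.8,interpolation=cv2.INTER_CUBIC),cv2.ROTATE_90_CLOCKWISE))
E
```

```text
green [ 497.7 -114.5   90.6] [0.21267247934930017, 0.2126724793494658] [ 497.5 -114.8   92. ] [ 497.8 -114.3   92. ]
red [ 493.5 -188.2   88. ] [0.1044028757181914, 0.10440287571812518] [ 493.4 -187.9   92. ] [ 493.4 -187.3   92. ]
black [ 495.4 -261.3  114. ] [1.1515897647287878, 1.1515897647288333] [ 496.3 -265.   106. ] [ 495.1 -262.9  106. ]
tag green [ 440.6 -116.6    3.6] [0.34490754120508965, 0.3449075412050486]
tag red [ 440.7 -194.1    5.5] [0.5364223363183546, 0.5364223363184761]
tag black [ 440.7 -274.2    3.3] [0.26584053057492807, 0.26584053057484597]
```

View pics/crop2.png

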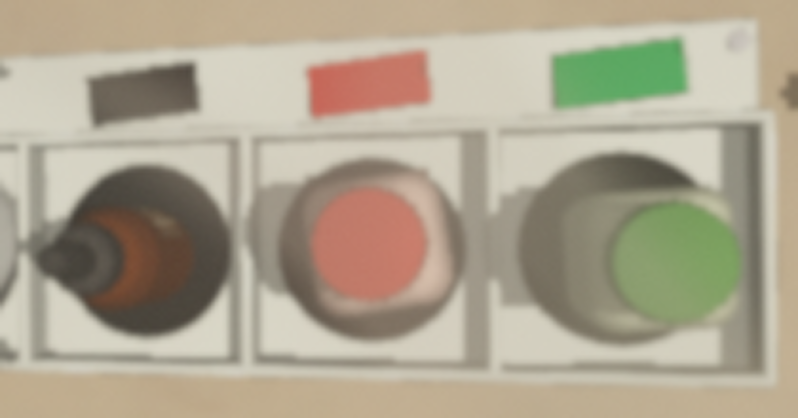

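Green and red are triangulated at x 497.7, y −114.5 and x 493.5, y −188.2; the green body is nearly square to the rack, and red is turned about 8° clockwise. Green goes first.

```bash
python3 -m inch '[[[0.5,0.05,0],0,-1],[[0.8,0.06,0],0,-1],[[0.6,0,0.2],0,-1],[[0.16,0,0.5],0,-1],[[0,0,0.6],0,-1],[[0,0,0.6],0,-1],[[0,0,0.5],0,-1],[[0,0,0.4],0,-1],[[0,0,0.18],0,-1],[[0,0,0],0,-1]]'
python3 -m inch '[[[0,0,0],0,0],[[0,0,0],0,1],[[0,0,0],0,1],[[0,0,0],0,1],[[0,0,0],0,1],[[0,0,0],0,1],[[0,0,0],0,1],[[0,0,0],0,1],[[0,0,0],0,1],[[0,0,0],0,1]]'
```

```text
t: 5.55
eef_pos: [498.0, -113.7, 35.6]
tcp_rot: [-3.141, -0.0, 1.564]
ft_force: [-0.1, 0.2, -0.5]
opening: 0.999
grip_force: 0.0
t: 6.8
eef_pos: [498.0, -113.7, 35.8]
tcp_rot: [-3.142, 0.0, 1.563]
ft_force: [0.1, -0.4, -0.3]
opening: 0.402
grip_force: 29.7
```

```bash
cat > go.py <<'E'
# usage: go.py x y z yaw : turn units first, then shifts in the turned tool frame
from h import *
import sys
x,y,z,a=map(float,sys.argv[1:]);s=env.state();e=s['eef_pos'];c=s['tcp_rot'][2]
d=np.array([x,y,z])-e;X=np.array([np.cos(a),np.sin(a)]);Y=np.array([np.sin(a),-np.cos(a)])
print('from',e.round(1),round(c,3),'turn',round(-np.degrees(a-c)/5,2),'shift',round(d[:2]@X/60,3),round(d[:2]@Y/60,3),round(-d[2]/60,3),'opening',round(s['opening'],3))
E
python3 -m inch '[[[0,0,0.0],0,1],[[0,0,-0.1],0,1],[[0,0,-0.2],0,1],[[0,0,-0.3],-0.3,1],[[0,0,-0.3],-0.3,1],[[0,0,-0.1],-0.3,1],[[0,0,0],-0.3,1],[[0,0,0],0,1],[[0,0,0],0,1],[[0,0,0],0,1]]'
python3 go.py 552.3 93.2 36.8 1.671
```

```text
t: 8.05
eef_pos: [497.9, -113.7, 95.5]
tcp_rot: [-3.141, -0.0, 1.668]
ft_force: [0.2, -0.4, -1.2]
opening: 0.402
grip_force: 29.7
from [ 497.9 -113.7   95.5] 1.668 turn -0.03 shift 3.34 1.247 0.978 opening 0.402
```

```bash
python3 -m inch '[[[0.2,0.1,0],0,1],[[0.4,0.15,0],0,1],[[0.6,0.2,0],0,1],[[0.6,0.25,0],0,1],[[0.6,0.25,0],0,1],[[0.5,0.2,0],0,1],[[0.3,0.1,0],0,1],[[0.14,0,0.1],0,1],[[0,0,0.2],0,1],[[0,0,0.2],0,1]]'
python3 -m inch '[[[0,0,0.2],0,1],[[0,0,0.12],0,1],[[0,0,0.08],0,1],[[0,0,0.04],0,1],[[0,0,0.02],0,1],[[0,0,0.02],0,1],[[0,0,0],0,1],[[0,0,0],0,1],[[0,0,0],0,1],[[0,0,0],0,1]]'
```

```text
t: 9.3
eef_pos: [552.8, 92.2, 64.8]
tcp_rot: [-3.141, 0.0, 1.667]
ft_force: [-0.3, 0.2, -1.8]
opening: 0.403
grip_force: 29.7
t: 10.55
eef_pos: [553.2, 93.0, 37.1]
tcp_rot: [3.141, 0.0, 1.668]
ft_force: [-0.3, 1.0, -0.8]
opening: 0.405
grip_force: 29.7
```

```bash
python3 -m inch '[[[0,0,0.01],0,1],[[0,0,0.01],0,1],[[0,0,0],0,1],[[0,0,0],0,0.1],[[0,0,0],0,0],[[0,0,0],0,-0.5],[[0,0,0],0,-1],[[0,0,0],0,-1],[[0,0,-0.2],0,-1],[[0,0,-0.4],0,-1]]'
python3 -m inch '[[[0,0,-0.6],0,-1],[[0,0,-0.8],0,-1],[[-0.2,0,-0.6],0.7,-1],[[-0.5,-0.1,-0.2],0.7,-1],[[-0.7,-0.2,0],0.6,-1],[[-0.8,-0.2,0],0.7,-1],[[-0.8,-0.2,0],0,-1],[[-0.6,-0.2,0],0,-1],[[-0.3,-0.1,0],0,-1],[[-0.1,0,0],0,-1]]'
python3 go.py 493.5 -188.2 36 1.44
```

```text
t: 11.8
eef_pos: [552.9, 93.0, 72.2]
tcp_rot: [-3.14, 0.0, 1.668]
ft_force: [0.2, 0.6, -0.8]
opening: 0.963
grip_force: 0.0
t: 13.05
eef_pos: [475.8, -141.4, 204.6]
tcp_rot: [3.141, 0.0, 1.431]
ft_force: [0.5, -0.3, 0.5]
opening: 1.0
grip_force: 0.0
from [ 475.8 -141.4  204.6] 1.431 turn -0.1 shift -0.735 0.395 2.81 opening 1.0
```

```bash
python3 -m inch '[[[-0.3,0.15,0],0,-1],[[-0.33,0.2,0.2],0,-1],[[-0.1,0.04,0.4],0,-1],[[0,0,0.6],0,-1],[[0,0,0.6],0,-1],[[0,0,0.5],0,-1],[[0,0,0.3],0,-1],[[0,0,0.2],0,-1],[[0,0,0],0,-1],[[0,0,0],0,-1]]'
python3 - <<'E'
from h import *
p=cam('top');save(p,'top2.png');w=cam('wrist')
a=p['pixels'][165:245,120:300,::-1];b=w['pixels'][:260,180:380,::-1]
o=np.zeros((560,800,3),np.uint8);a=cv2.resize(a,(540,240));b=cv2.resize(b,(430,559));b=b[:, :];o[:240,:540]=a
o=np.hstack([cv2.resize(p['pixels'][165:255,120:320,::-1],(400,180)),np.zeros((180,10,3),np.uint8)]);o=cv2.copyMakeBorder(o,0,379,0,0,cv2.BORDER_CONSTANT)
cv2.imwrite('pics/c3.png',np.hstack([o[:, :360],b]))
E
python3 go.py 493.5 -188.2 36 1.44
```

```text
t: 14.3
eef_pos: [493.7, -187.4, 36.2]
tcp_rot: [3.141, 0.0, 1.433]
ft_force: [0.5, -0.2, 0.1]
opening: 1.003
grip_force: 0.0
from [ 493.7 -187.4   36.5] 1.433 turn -0.08 shift -0.014 -0.001 0.008 opening 0.997
```

View pics/c3.png

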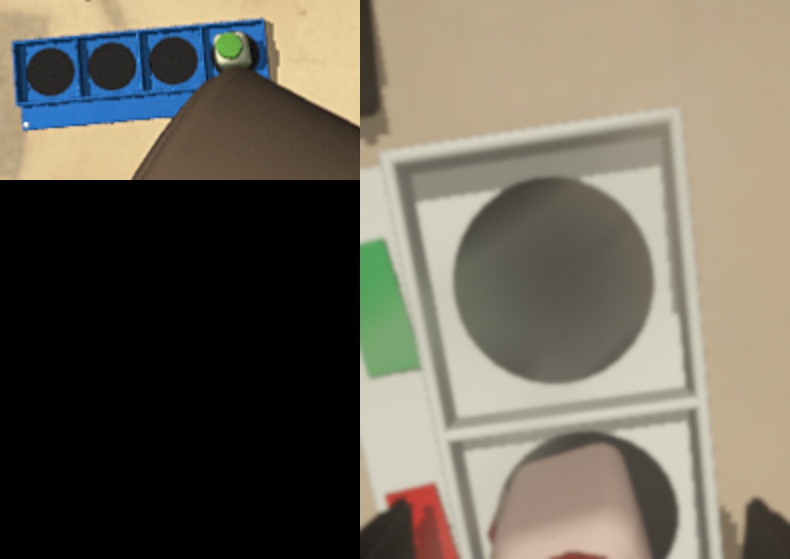

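The green bottle stands in the rightmost place of the blue rack. The red body is turned about 12° counter-clockwise from the gripper, so I had misread its sense. I'll correct before closing.

```bash
python3 -m inch '[[[0,0,0],-0.6,-1],[[0,0,0],-0.6,-1],[[0,0,0],-0.6,-1],[[0,0,0],-0.6,-1],[[0,0,0.01],0,1],[[0,0,0],0,1],[[0,0,0],0,1],[[0,0,0],0,1],[[0,0,0],0,1],[[0,0,0],0,1]]'
python3 -m inch '[[[0,0,0],0,1],[[0,0,0],0,1],[[0,0,0],0,1],[[0,0,-0.1],0,1],[[0,0,-0.3],0,1],[[0,0,-0.3],0,1],[[0,0,-0.3],0,1],[[0,0,-0.2],0,1],[[0,0,0],0,1],[[0,0,0],0,1]]'
python3 go.py 543.8 170.8 36.3 1.671
```

```text
t: 15.65
eef_pos: [493.3, -187.2, 35.2]
tcp_rot: [-3.142, 0.0, 1.642]
ft_force: [0.2, 0.1, 0.4]
opening: 0.424
grip_force: 0.0
t: 16.9
eef_pos: [493.1, -187.1, 106.8]
tcp_rot: [-3.141, -0.0, 1.642]
ft_force: [-0.3, -0.8, -0.7]
opening: 0.405
grip_force: 29.6
from [ 493.1 -187.1  106.8] 1.642 turn -0.33 shift 5.85 1.438 1.175 opening 0.405
```

```bash
python3 -m inch '[[[0.1,0,-0.3],-0.33,1],[[0.3,0.1,-0.3],0,1],[[0.6,0.15,-0.1],0,1],[[0.8,0.2,0],0,1],[[0.9,0.25,0],0,1],[[0.9,0.25,0],0,1],[[0.9,0.25,0],0,1],[[0.8,0.15,0],0,1],[[0.4,0.09,0],0,1],[[0.15,0,0],0,1]]'
python3 go.py 543.8 170.8 36.3 1.671
```

```text
t: 18.15
eef_pos: [544.0, 171.9, 148.3]
tcp_rot: [-3.14, 0.0, 1.672]
ft_force: [-0.1, -0.6, -1.0]
opening: 0.41
grip_force: 29.6
from [544.  171.9 148.3] 1.672 turn 0.02 shift -0.017 -0.006 1.867 opening 0.41
```

```bash
python3 -m inch '[[[0,0,0.2],0,1],[[0,0,0.4],0,1],[[0,0,0.5],0,1],[[0,0,0.4],0,1],[[0,0,0.2],0,1],[[0,0,0.08],0,1],[[0,0,0.04],0,1],[[0,0,0.02],0,1],[[0,0,0],0,1],[[0,0,0],0,1]]'
python3 go.py 543.8 170.8 35.3 1.671
```

```text
t: 19.4
eef_pos: [544.5, 170.8, 39.1]
tcp_rot: [3.141, 0.0, 1.671]
ft_force: [-0.0, -0.9, -1.5]
opening: 0.408
grip_force: 29.6
from [544.5 170.8  39.1] 1.671 turn -0.0 shift 0.002 -0.011 0.064 opening 0.408
```

```bash
python3 -m inch '[[[0,0,0.03],0,1],[[0,0,0.02],0,1],[[0,0,0.01],0,1],[[0,0,0],0,1],[[0,0,0],0,0.1],[[0,0,0],0,-0.1],[[0,0,0],0,-0.6],[[0,0,0],0,-1],[[0,0,-0.1],0,-1],[[0,0,-0.4],0,-1]]'
python3 -m inch '[[[0,0,-0.7],0,-1],[[0,0,-0.9],0,-1],[[-0.3,0,-0.6],0.4,-1],[[-0.7,-0.1,-0.2],0.4,-1],[[-0.9,-0.15,0],0.4,-1],[[-1,-0.1,0],0,-1],[[-1,-0.1,0],0,-1],[[-1,-0.1,0],0,-1],[[-0.9,-0.1,0],0,-1],[[-0.5,0,0],0,-1]]'
python3 go.py 495 -300 215 1.571
```

```text
t: 20.65
eef_pos: [543.9, 170.6, 64.9]
tcp_rot: [-3.139, 0.0, 1.671]
ft_force: [-0.8, 0.9, -0.3]
opening: 0.914
grip_force: 0.0
t: 21.9
eef_pos: [509.6, -210.1, 209.7]
tcp_rot: [3.141, 0.0, 1.564]
ft_force: [-1.0, 0.9, -0.2]
opening: 0.995
grip_force: 0.0
from [ 509.6 -210.1  209.7] 1.564 turn -0.08 shift -1.499 -0.244 -0.089 opening 0.995
```

```bash
python3 -m inch '[[[-0.4,-0.1,0],0,-1],[[-0.6,-0.1,0],0,-1],[[-0.6,-0.04,0],0,-1],[[-0.4,0,0],0,-1],[[-0.2,0,0],0,-1],[[-0.1,0,0],0,-1],[[0,0,0],0,-1],[[0,0,0],0,-1],[[0,0,0],0,-1],[[0,0,0],0,-1]]'
python3 w.py w3.png black blue
python3 - <<'E'
from h import *
p=cam('top');w=cam('wrist')
a=cv2.resize(p['pixels'][165:255,120:320,::-1],(440,198));a=cv2.copyMakeBorder(a,0,399,0,0,cv2.BORDER_CONSTANT)[:597]
b=cv2.resize(w['pixels'][60:320,210:360,::-1],(344,597));cv2.imwrite('pics/c4.png',np.hstack([a,b]))
E
```

```text
t: 23.15
eef_pos: [495.3, -345.3, 209.3]
tcp_rot: [3.141, 0.0, 1.566]
ft_force: [0.3, -1.2, -0.1]
opening: 1.0
grip_force: 0.0
[ 495.3 -345.4  209.3] [3.1 0.  1.6]
black [([126.0, 284.0], 0.91, 756), ([97.0, 173.0], 0.87, 1189), ([150.0, 369.0], 0.82, 985), ([6.0, 366.0], 0.75, 405)] spot [([93.8, 355.3], 0.93, [583.8, -234.0]), ([143.4, 362.8], 0.71, [596.5, -292.2]), ([0.0, 362.6], 0.67, [586.5, -135.1]), ([100.4, 183.6], 0.56, [378.0, -240.4])]
blue [([192.0, 280.0], 0.7, 2763)] spot [([182.0, 281.3], 0.58, [494.8, -340.4])]
```

View pics/c4.png

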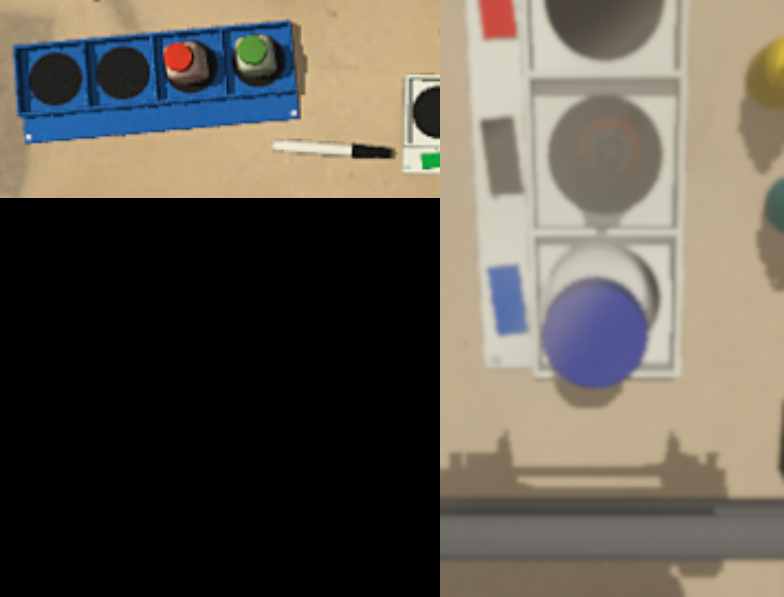

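Red and green stand in the third and fourth blue places. In the wrist view the brown bottle's teat is at (283,125) and the blue cap at (278,205).

```bash
python3 - <<'E'
from h import *
np.set_printoptions(precision=1,suppress=True)
w=cam('wrist');t=cam('top')
print('black',onz(w,(125.3,283.3),106),onz(w,(126,284),35),*tri([ray(w,(125.3,283.3)),ray(t,(214.4,388.2))]))
print('blue',onz(w,(205,278),119),*tri([ray(w,(205,278)),ray(t,(216.4,422))]))
E
python3 go.py 494.5 -266 29 1.571
```

```text
black [ 496.8 -271.   106. ] [ 498.1 -271.3   35. ] [ 496.9 -270.8   80.8] [0.11306346416246242, 0.11306346416249058]
blue [ 491.6 -341.4  119. ] [ 491.8 -347.1   96.3] [0.5455630499144514, 0.5455630499142772]
from [ 495.2 -345.6  209.2] 1.566 turn -0.06 shift 1.326 -0.012 3.004 opening 1.004
```

```bash
python3 -m inch '[[[0.5,0.02,0],0,-1],[[0.5,0.02,0],0,-1],[[0.25,0,0.2],0,-1],[[0,0,0.5],0,-1],[[0,0,0.7],0,-1],[[0,0,0.7],0,-1],[[0,0,0.5],0,-1],[[0,0,0.3],0,-1],[[0,0,0.1],0,-1],[[0,0,0],0,-1]]'
python3 -m inch '[[[0,0,0],0,-0.2],[[0,0,0],0,0],[[0,0,0],0,0.2],[[0,0,0],0,0.3],[[0,0,0],0,1],[[0,0,0],0,1],[[0,0,0],0,1],[[0,0,0],0,1],[[0,0,0],0,1],[[0,0,0],0,1]]'
```

```text
t: 24.85
eef_pos: [497.9, -270.7, 29.0]
tcp_rot: [-3.141, -0.0, 1.566]
ft_force: [-0.6, 0.1, 0.3]
opening: 0.999
grip_force: 0.0
t: 26.1
eef_pos: [498.0, -270.6, 29.2]
tcp_rot: [-3.142, 0.0, 1.566]
ft_force: [-0.1, 0.6, -0.9]
opening: 0.331
grip_force: 30.0
```

The grip is at 31.4 mm, slightly under the 33 mm diameter. I'll lift and check from the wrist.

```bash
python3 -m inch '[[[0,0,0],0,1],[[0,0,-0.05],0,1],[[0,0,-0.2],0,1],[[0,0,-0.4],0,1],[[0,0,-0.5],0,1],[[0,0,-0.5],0,1],[[0,0,-0.3],0,1],[[0,0,-0.05],0,1],[[0,0,0],0,1],[[0,0,0],0,1]]'
python3 - <<'E'
from h import *
w=cam('wrist');s=cam('scene')
cv2.imwrite('pics/c5.png',np.hstack([cv2.resize(w['pixels'][140:340,180:380,::-1],(400,400)),cv2.resize(s['pixels'][150:290,260:400,::-1],(400,400))]))
print(env.state()['opening'])
E
```

```text
t: 27.35
eef_pos: [497.7, -270.4, 148.5]
tcp_rot: [-3.141, -0.001, 1.566]
ft_force: [0.4, 0.1, -0.1]
opening: 0.333
grip_force: 30.0
0.33389766942779536
```

View pics/c5.png

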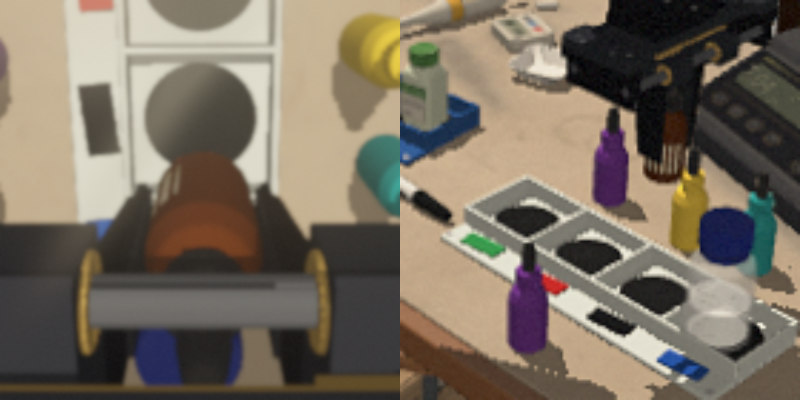

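The brown bottle hangs upright in the grip. Next it goes to the second blue place from the left.

```bash
python3 -m inch '[[[0.3,0,0],-0.5,1],[[0.6,0.02,0],-0.5,1],[[0.9,0.14,0],-0.2,1],[[1,0.16,0],0,1],[[1,0.16,0],0,1],[[1,0.16,0],0,1],[[1,0.16,0],0,1],[[1,0.16,0],0,1],[[0.9,0.14,0],0,1],[[0.6,0.1,0],0,1]]'
python3 go.py 535.4 247.8 30.2 1.671
```

```text
t: 28.7
eef_pos: [523.7, 235.4, 149.0]
tcp_rot: [-3.141, 0.0, 1.675]
ft_force: [-0.2, -0.4, -0.6]
opening: 0.329
grip_force: 30.0
from [523.7 235.4 149. ] 1.675 turn 0.04 shift 0.187 0.215 1.98 opening 0.329
```

```bash
python3 -m inch '[[[0.1,0.15,0],0,1],[[0.05,0.05,0.1],0,1],[[0,0,0.3],0,1],[[0,0,0.5],0,1],[[0,0,0.5],0,1],[[0,0,0.3],0,1],[[0,0,0.1],0,1],[[0,0,0.04],0,1],[[0,0,0],0,1],[[0,0,0],0,1]]'
python3 go.py 535.4 247.8 29.2 1.671
```

```text
t: 29.95
eef_pos: [536.3, 242.5, 39.5]
tcp_rot: [3.14, -0.0, 1.671]
ft_force: [0.7, 0.4, -0.8]
opening: 0.326
grip_force: 30.0
from [536.3 242.5  39.5] 1.671 turn -0.0 shift 0.089 -0.006 0.171 opening 0.326
```

```bash
python3 -m inch '[[[0.05,0,0.02],0,1],[[0.04,0,0.05],0,1],[[0,0,0.04],0,1],[[0,0,0.03],0,1],[[0,0,0.02],0,1],[[0,0,0.01],0,1],[[0,0,0],0,1],[[0,0,0],0,1],[[0,0,0],0,0.3],[[0,0,0],0,0.2]]'
python3 -m inch '[[[0,0,0],0,0],[[0,0,0],0,-0.5],[[0,0,0],0,-1],[[0,0,0],0,-1],[[0,0,0],0,-1],[[0,0,-0.1],0,-1],[[0,0,-0.5],0,-1],[[0,0,-0.8],0,-1],[[0,0,-0.9],0,-1],[[0,0,-0.8],0,-1]]'
python3 go.py 492 -342 215 1.571
```

```text
t: 31.2
eef_pos: [535.6, 247.7, 28.6]
tcp_rot: [3.141, 0.0, 1.671]
ft_force: [-0.3, 0.7, 0.2]
opening: 0.39
grip_force: 0.0
t: 32.45
eef_pos: [535.3, 247.7, 217.1]
tcp_rot: [3.141, -0.0, 1.671]
ft_force: [0.9, -0.6, 0.5]
opening: 0.999
grip_force: 0.0
from [535.3 247.7 217.1] 1.671 turn 1.14 shift -9.828 -0.724 0.035 opening 0.999
```

```bash
python3 -m inch '[[[-0.4,-0.05,0],0.5,-1],[[-0.8,-0.05,0],0.5,-1],[[-1,-0.08,0],0.1,-1],[[-1,-0.08,0],0,-1],[[-1,-0.08,0],0,-1],[[-1,-0.08,0],0,-1],[[-1,-0.08,0],0,-1],[[-1,-0.08,0],0,-1],[[-0.8,-0.05,0],0,-1],[[-0.8,-0.05,0],0,-1]]'
python3 go.py 492 -342 80 1.571
```

```text
t: 33.7
eef_pos: [501.7, -282.4, 215.2]
tcp_rot: [3.141, 0.0, 1.574]
ft_force: [0.3, 0.6, -0.1]
opening: 0.999
grip_force: 0.0
from [ 501.7 -282.4  215.2] 1.574 turn 0.04 shift -0.993 -0.162 2.253 opening 0.999
```

```bash
python3 -m inch '[[[-0.4,-0.1,0],0,-1],[[-0.4,-0.05,0],0,-1],[[-0.13,0,0],0,-1],[[0,0,0.2],0,-1],[[0,0,0.4],0,-1],[[0,0,0.4],0,-1],[[0,0,0.3],0,-1],[[0,0,0.1],0,-1],[[0,0,0],0,-1],[[0,0,0],0,-1]]'
python3 go.py 492 -342 80 1.571
python3 - <<'E'
from h import *
w=cam('wrist');s=cam('scene');t=cam('top')
a=cv2.resize(t['pixels'][165:255,120:320,::-1],(400,180))
b=cv2.resize(s['pixels'][150:300,260:460,::-1],(400,300))
c=cv2.resize(w['pixels'][180:420,200:360,::-1],(320,480))
cv2.imwrite('pics/c6.png',np.hstack([np.vstack([a,b]),c]))
E
```

```text
t: 34.95
eef_pos: [493.7, -336.5, 131.3]
tcp_rot: [3.141, 0.001, 1.575]
ft_force: [1.2, 0.1, 0.4]
opening: 1.004
grip_force: 0.0
from [ 493.7 -336.5  131.3] 1.575 turn 0.05 shift -0.092 -0.028 0.855 opening 1.004
```

View pics/c6.png

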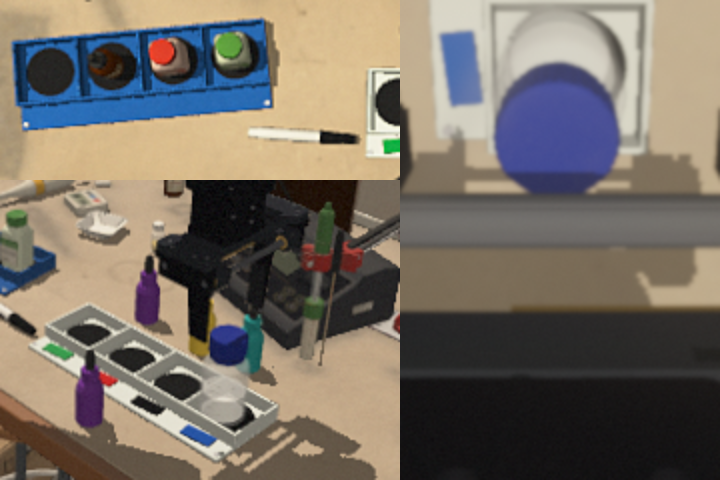

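Black stands in the second place from the left. The blue cap is ahead, at wrist (278,242).

```bash
python3 - <<'E'
from h import *
w=cam('wrist');print(onz(w,(241.5,278.5),119),env.state()['eef_pos'])
E
```

```text
[ 490.92512017 -336.89349683  119.        ] [ 493.47420292 -336.62140589  131.12808452]
```

```bash
python3 -m inch '[[[-0.04,-0.04,0.1],0,-1],[[0,0,0.2],0,-1],[[0,0,0.25],0,-1],[[0,0,0.2],0,-1],[[0,0,0.1],0,-1],[[0,0,0],0,-0.4],[[0,0,0],0,0],[[0,0,0],0,0.1],[[0,0,0],0,1],[[0,0,0],0,1]]'
python3 -m inch '[[[0,0,0],0,1],[[0,0,0],0,1],[[0,0,0],0,1],[[0,0,-0.05],0,1],[[0,0,-0.3],0,1],[[0,0,-0.6],0,1],[[0,0,-0.7],0,1],[[0,0,-0.4],0,1],[[0,0,-0.1],0,1],[[0,0,0],0,1]]'
```

```text
t: 36.4
eef_pos: [491.0, -339.0, 79.8]
tcp_rot: [3.141, 0.0, 1.575]
ft_force: [0.0, -0.3, 0.2]
opening: 0.535
grip_force: 0.0
t: 37.65
eef_pos: [490.7, -338.7, 208.1]
tcp_rot: [-3.141, -0.0, 1.575]
ft_force: [0.8, -0.5, -1.9]
opening: 0.436
grip_force: 30.0
```

```bash
python3 -m inch '[[[0.2,0,0],-0.3,1],[[0.4,0,0],-0.4,1],[[0.6,0,0],-0.4,1],[[0.8,0.1,0],0,1],[[0.9,0.15,0],0,1],[[0.9,0.15,0],0,1],[[0.9,0.15,0],0,1],[[0.9,0.15,0],0,1],[[0.9,0.15,0],0,1],[[0.8,0.15,0],0,1]]'
python3 go.py 527.2 326 81 1.671
```

```text
t: 38.9
eef_pos: [509.6, 106.2, 208.4]
tcp_rot: [-3.141, -0.0, 1.673]
ft_force: [0.6, 0.2, -1.5]
opening: 0.436
grip_force: 30.0
from [509.6 106.2 208.4] 1.673 turn 0.03 shift 3.616 0.658 2.123 opening 0.436
```

```bash
python3 -m inch '[[[0.7,0.1,0],0,1],[[0.7,0.1,0],0,1],[[0.7,0.1,0],0,1],[[0.6,0.15,0],0,1],[[0.4,0.1,0],0,1],[[0.2,0.05,0],0,1],[[0.1,0,0],0,1],[[0,0,0],0,1],[[0,0,0],0,1],[[0,0,0],0,1]]'
python3 go.py 527.2 326 81 1.671
```

```text
t: 40.15
eef_pos: [526.6, 309.1, 208.7]
tcp_rot: [3.141, 0.0, 1.67]
ft_force: [-1.0, -0.2, -1.1]
opening: 0.434
grip_force: 30.0
from [526.6 309.1 208.7] 1.67 turn -0.01 shift 0.279 0.038 2.128 opening 0.434
```

```bash
python3 -m inch '[[[0.15,0.02,0],0,1],[[0.12,0.02,0.1],0,1],[[0,0,0.2],0,1],[[0,0,0.3],0,1],[[0,0,0.3],0,1],[[0,0,0.3],0,1],[[0,0,0.2],0,1],[[0,0,0.1],0,1],[[0,0,0],0,1],[[0,0,0],0,1]]'
python3 go.py 527.2 326 81 1.671
python3 - <<'E'
from h import *
w=cam('wrist');s=cam('scene');t=cam('top')
a=cv2.resize(t['pixels'][165:255,100:300,::-1],(400,180))
b=cv2.resize(s['pixels'][60:240,130:310,::-1],(400,400))
c=cv2.resize(w['pixels'][100:420,180:380,::-1],(362,580))
cv2.imwrite('pics/c7.png',np.hstack([np.vstack([a,b]),c]))
E
```

```text
t: 41.4
eef_pos: [527.5, 326.2, 119.1]
tcp_rot: [3.141, -0.0, 1.671]
ft_force: [-1.0, 0.6, -1.3]
opening: 0.436
grip_force: 30.0
from [527.5 326.2 119.1] 1.671 turn -0.0 shift -0.003 -0.005 0.635 opening 0.436
```

View pics/c7.png

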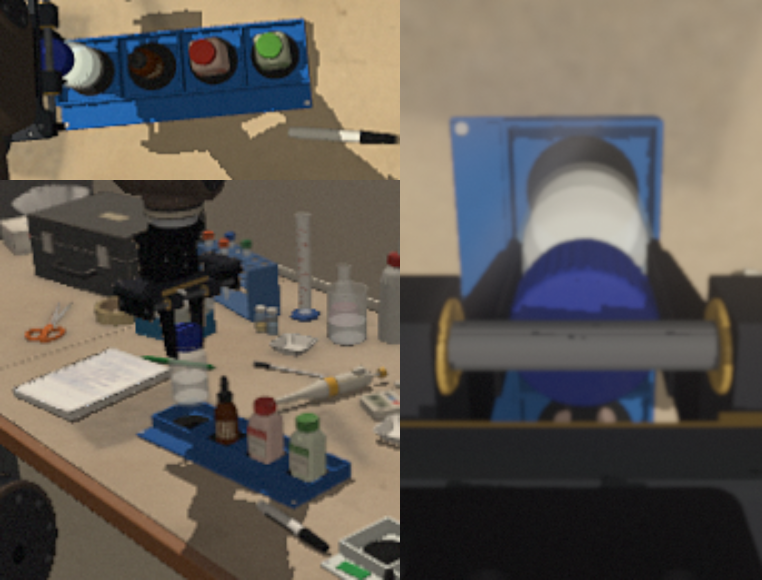

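The bottle is upright and lined up over the leftmost place, so I'll lower it slowly.

```bash
python3 -m inch '[[[0,0,0.1],0,1],[[0,0,0.15],0,1],[[0,0,0.15],0,1],[[0,0,0.1],0,1],[[0,0,0.05],0,1],[[0,0,0.03],0,1],[[0,0,0.02],0,1],[[0,0,0.01],0,1],[[0,0,0],0,1],[[0,0,0],0,1]]'
```

```text
t: 42.8
eef_pos: [527.3, 326.1, 82.1]
tcp_rot: [3.141, 0.0, 1.671]
ft_force: [-0.4, 0.1, -2.1]
opening: 0.432
grip_force: 30.0
```

```bash
python3 -m inch '[[[0,0,0.02],0,1],[[0,0,0.01],0,1],[[0,0,0.01],0,1],[[0,0,0],0,1],[[0,0,0],0,1],[[0,0,0],0,0.1],[[0,0,0],0,0],[[0,0,0],0,-0.4],[[0,0,0],0,-1],[[0,0,0],0,-1]]'
python3 -m inch '[[[0,0,0],0,-1],[[0,0,0],0,-1],[[0,0,-0.2],0,-1],[[0,0,-0.5],0,-1],[[0,0,-0.8],0,-1],[[0,0,-0.8],0,-1],[[0,0,-0.5],0,-1],[[0,-0.6,0],0,-1],[[0,-0.8,0],0,-1],[[0,-0.3,0],0,-1]]'
python3 - <<'E'
from h import *
s=cam('scene');t=cam('top');save(s,'s9.png')
a=cv2.resize(t['pixels'][165:255,100:300,::-1],(400,180))
b=cv2.resize(s['pixels'][60:240,130:310,::-1],(400,400))
cv2.imwrite('pics/c8.png',np.vstack([a,b]))
E
```

```text
t: 44.05
eef_pos: [527.2, 326.1, 79.6]
tcp_rot: [3.142, 0.0, 1.671]
ft_force: [0.7, 0.0, -0.1]
opening: 0.759
grip_force: 0.0
t: 45.3
eef_pos: [423.9, 315.6, 248.7]
tcp_rot: [3.141, -0.0, 1.671]
ft_force: [0.4, -0.4, -0.1]
opening: 0.998
grip_force: 0.0
```

View pics/c8.png

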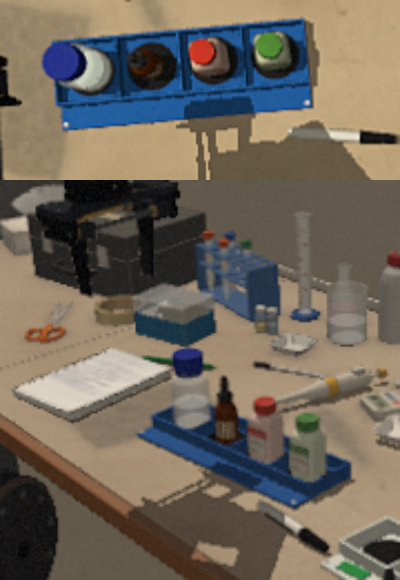

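All four stand upright in the blue rack. From the left they are blue, black, red, green, and the gripper is clear of them.

```bash
python3 -c "
from cell import env
print(env.job_done())"
```

```text
the job is handed in; nothing more can be done
None
```

The four bottles stand upright in the blue rack in reverse order (from the left: blue, black, red, green), and the job was handed in at about 45 s of robot time; the hand-in returned no verdict.

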